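Open the sagging-bolt gate of the cooling pen and hold it ajar

TASK

First clear the gate's swing: take the steel pot standing in front of the gate and nest it upright, right down, into the matching pot beside the pen. Then lift the sagging bolt by its upright handle over the bent-up lip of its keeper while drawing it, swing the gate towards the robot until its free end stands about 12 cm open, and hold it there: it would fall shut, so finish while still holding it. Leave the other things on the bench alone, and do not prop or push the pots with the gate.

Things in the scene. Friction and masses are not known exactly. Their poses are not given: they have to be found in the camera images.
- pot_a: plain steel stacking pot, open at the top, 85 tall, wall 3: foot 36 in outer diameter, widening to 52 at a shoulder 50 up, above it a straight collar 63 in outer diameter (57 inside) up to the rim; 0.10 to 0.20 kg; it stands upright in front of the gate, in its swing. Origin: centre of its underside, z up. Nested right down, its shoulder rests on pot_b's rim and it stands 35 higher than pot_b.
- pot_b: the matching pot, same shape and size, empty, upright, beside the pen on either side. Origin: centre of its underside, z up.
- cage: the low steel pen, fixed: gate line along its y axis, +x into the pen, -x out towards the robot. Origin on the bench under the middle of the 290 wide gate opening. Hinge axis upright at its y = +145 (the hinge post is 150 tall), latch post with the keeper at its y = -182. Side and back walls 110 tall.
- keeper (a point): middle of the top edge of the keeper's bent-up lip, 136 above the bench, in the cage's frame at y = -169.5. The lip is 5 thick and stands between the bolt's nose and the gate; it is flanked by two upright cheeks, 26 apart and up to 166 above the bench, which keep the nose from swinging out until it is drawn past y = -167.
- gate: barred gate leaf, 275 long, top rail 130 above the bench, lower edge 30 above it. Origin on the hinge axis at bench height; when shut its axes are the cage's and the leaf runs along its -y. Two bolt loops, up to 187 above the bench, stand on the top rail at the leaf's y = -105 and -263.
- gate_swing (a joint): gate angle in rad, 0 shut, growing as the free end swings out towards the cage's -x (clockwise from above), up to 1.3. A spring shuts it: about 0.45 N m shut, 0.7 N m at 0.45 rad. 0.45 rad is about 120 open at the free end.
- gate_end (a point): free end of the leaf at the height of its top rail (130), 275 from the hinge axis.
- bolt: steel barrel bolt on top of the gate, carried by it, 0.24 to 0.39 kg: a 14 thick rod along the gate's y. Origin on the rod's axis under the upright handle; when shut 145 above the bench and 205 from the hinge axis. The handle is an upright round post, 16 thick, rising 80 above the axis, with a flat round head 26 wide and 10 thick on it. The rod's nose, 16 long, 18 wide, lies 116 to 132 from the origin towards its -y and hangs 22 below the axis, behind the keeper's lip.
- bolt_grip (a point): grip point on the handle post, 62 above the rod's axis (207 above the bench when the bolt sags).
- bolt_draw (a joint): how far the bolt is drawn towards the hinge (its +y), m: 0 shut, 0.052 at most, friction about 1.2 N; clear of the lip and cheeks from 0.030.
- bolt_lift (a joint): how far the bolt is lifted in its worn loops, m: 0 sagging by its own weight, 0.022 at most; it must be lifted 0.014 or more for the nose to pass over the lip.
- rod_tin: open straight-sided tin, 76 diameter, 95 tall, with welding rods standing in it up to 165 above the bench; it stands to one side of the gate, pot_b to the other. Origin: centre of its underside.
- flange: flat steel ring, 60 outer diameter, 12 thick, lying in front of the pen. Origin: centre of its underside.
- hammer: hammer lying on the bench near the robot, handle 200 long, head 80 x 28 x 26. Origin on the bench under the handle, 85 from the head's middle, which lies along +x.
- spanner: 200 long steel spanner lying on the bench near the robot. Origin: centre of its underside.
- angle_iron: offcut of angle iron, 80 long (along its y), 40 wide and 36 high, lying in front of the pen. Origin: centre of its underside.
- bracket: freshly welded bracket, 120 x 60 x 58, lying inside the pen behind the gate. Origin: centre of its underside.

How it is judged:
By the outcome, as a careful person would: the job done as asked, in the order asked, and still so for the second after the job is handed in, while the arm keeps its last pose, push and grip.
It also fails if it takes over 51 s, if anything falls off the work surface, if the arm or the gripper's body presses on something with over 40 N, if the wrist force passes 120 N, or if a joint passes its speed limit or range.

ROBOT

A 6-joint arm with a two-finger parallel gripper is mounted at the origin on the work surface. World frame = base frame: x ahead of the robot, y to its left, z up, the work surface at z = 0. Lengths are in m, angles in rad, forces in N, time in s.
With the tool pointing down it reaches from about 0.375 to 0.9 m from the base axis. Payload 3.1 kg.
Tool frame: the origin (TCP) lies on the centre line of the jaws, within the pads' length; the fingertips stand 17 mm ahead of it and the grasp point (between the pads) lies 2 mm behind it; y points along the fingers, z is the direction in which the jaws open and shut, and the axes are right-handed (so a half turn about y gives the same grasp; the last joint's range is limited). The gripper opens to 85 mm and grips with 20 to 120 N. Pads are 22 mm wide; open, the fingers measure 114 mm over their backs; the gripper's body (76 mm by 85 mm) begins 54 mm behind the grasp point. The pads swing forward as they close: fully open they stand 13 mm farther back than shut.
Start: joints at [-1.448, 0.527, 1.433, -0, 1.181, -0.178], TCP at [0.186, -0.597, 0.248] pointing down, gripper open.
Joint ranges: [-3.08, 3.08], [-0.75, 2.2], [0.22, 2.44], [-1.43, 4.57], [0, 2.65], [-2.85, 2.85]. Speed limits (rad/s): [2.79, 2.79, 3.14, 3.14, 3.14, 3.14].

INTERFACE

Orientations are given as a unit quaternion [x, y, z, w].
In Python, from station import manip gives the robot as it stands.
- The arm moves only by the shell command python3 -m handwheel 'ROWS' [FORCE]. ROWS is JSON, one flat list of numbers, 7 for each row, row after row: the shift along the tool's x, y, z in cm, then the turn, a rotation vector about the tool's x, y, z in rad, then the finger opening in cm, from 0 to 8.54. A call has 1 to 10 rows; each row is the pose to reach, as a shift and turn from the pose commanded when the call began, along the tool's axes at that moment; what a row does not reach only later rows make up. A row lasts 1/12 s, in which the tool goes at most 41.7 mm and 7.16 degrees, less where a joint would pass 70% of its speed; a pose out of reach is approached as far as the arm can. A call with a gripper value outside its range is refused whole. The fingers move at their own pace and stop on an object; FORCE is the grip in N (left out, the last holds). Time passes only in rows, so rows that repeat a pose let the fingers close. It gives the time, the measured TCP pose, the force and the opening at its end, in the units of the state.
- manip.sense(): the state, without advancing time (a new reading comes with each control period).
- manip.snapshot(name): name is "scene" or "top" or "wrist"; returns a dict with "frame" (420x560x3 uint8, red, green, blue), "depth" (420x560 float32, m along the optical axis (not along the pixel's ray), 0 where there is no reading), "camera_matrix" (3x3 intrinsics, pixels), "rvec" (rotation vector, rad) and "tvec" (3), from world to camera coordinates, as OpenCV has them. Camera axes: x right, y down, z forward; pixel columns grow to the right and rows downward; lengths in m; the calibration is good to about 2 mm. A picture is of the moment at which its call begins.
- manip.sign_off(): hands the job in, once; it reports no verdict.
The state is a dict: "t": time; "q": joint angles; "qd": joint speeds; "tau": joint torques, N m; "tcp_pos": TCP position; "tool_rot": TCP orientation; "force": force on the tool from outside, world axes, zero at the start; "ft_torque": the same for the moment, N m; "finger_gap": opening from 0.0 (shut) to 1.0 (fully open).
Only numpy, scipy, OpenCV 4.12 (cv2) and the standard library are available. Lean on these libraries where they do the work, as an engineer would, in place of code of your own. Each camera call takes 0.05 s, during which the arm holds its last target.

## Working session

There is one attempt and no reset: what is moved stays moved. The work goes in short steps, Python scripts to look and compute and a shell command to move; the robot and the scene stay as the last step left them, time stands still between calls to the robot, and variables do not carry over. Pictures are saved under pics/ and viewed, and the job is handed in when it is done.

```bash
ls; mkdir -p pics
cat > h.py <<'E'
import numpy as np, cv2
from station import manip
def snap(n):
    s=manip.snapshot(n); s['R']=cv2.Rodrigues(np.array(s['rvec'],float))[0]; s['t']=np.array(s['tvec'],float).ravel(); s['K']=np.array(s['camera_matrix']); return s
def cloud(s):
    d=s['depth']; h,w=d.shape; u,v=np.meshgrid(np.arange(w),np.arange(h)); K=s['K']
    P=np.stack([(u-K[0,2])/K[0,0]*d,(v-K[1,2])/K[1,1]*d,d],-1)
    W=(P-s['t'])@s['R']; W[d<=0]=np.nan; return W
def save(s,n): cv2.imwrite('pics/'+n,s['frame'][:,:,::-1])
def proj(s,p):
    c=s['R']@np.array(p)+s['t']; q=s['K']@c; return q[:2]/q[2]
E
python3 - <<'E'
from h import *
print(manip.sense())
for n in ['scene','top','wrist']:
    s=snap(n); save(s,n+'0.png'); np.save('pics/'+n+'0.npy',cloud(s)); print(n,-s['R'].T@s['t'],s['K'][0,0],s['R'][2])
E
```

```text
pics
{'t': 0.0, 'q': array([-1.44747328e+00,  5.28460042e-01,  1.43390010e+00,  1.66766259e-06,
        1.18138534e+00, -1.78459283e-01]), 'qd': array([ 0.0009282 ,  0.00110306,  0.00032193,  0.00048244, -0.00204641,
        0.00119914]), 'tau': array([-2.17224311e-03, -4.42361820e+01, -1.78025150e+01, -4.05635819e-04,
        8.43497372e-03, -6.78249478e-06]), 'tcp_pos': array([ 0.18573259, -0.59605868,  0.24733803]), 'tool_rot': array([-0.10626994,  0.69983275, -0.69831108,  0.10631299]), 'force': array([ 0.74889017, -0.12111878, -0.28093308]), 'ft_torque': array([ 0.02610598, -0.01528687,  0.0059243 ]), 'finger_gap': 1.0031860291962575}
scene [0.94899534 0.56006768 0.66861241] 423.08658499659157 [-0.43857086 -0.64478293 -0.62602761]
top [0.34388132 0.04080808 1.23175559] 477.91583186741116 [ 0.20743325 -0.00786683 -0.97821754]
wrist [ 0.25238253 -0.57600367  0.37351734] 326.3091705498295 [-0.26066674 -0.07901915 -0.9621896 ]
```

View pics/scene0.png

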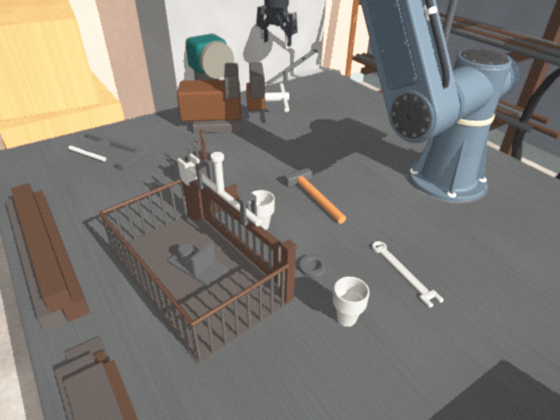

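View pics/top0.png

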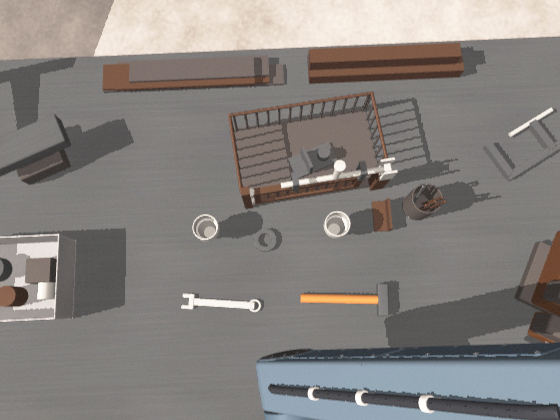

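Run:
```python
from h import *
W=np.load('pics/top0.npy')
import scipy.ndimage as nd
m=(W[...,2]>0.006)
l,n=nd.label(m)
for i in range(1,n+1):
    k=l==i
    if k.sum()<40: continue
    P=W[k]; ys,xs=np.nonzero(k); print(i,k.sum(),'px',xs.min(),xs.max(),ys.min(),ys.max(),np.nanmin(P,0).round(3),np.nanmax(P,0).round(3))
```

```text
1 5168 px 307 463 43 82 [ 0.954 -0.494  0.006] [ 1.039 -0.071  0.087]
10 5026 px 102 283 56 92 [ 0.948 -0.002  0.006] [1.043 0.499 0.05 ]
61 5676 px 228 397 92 208 [ 0.608 -0.26   0.006] [0.889 0.145 0.24 ]
96 1360 px 483 559 108 180 [ 0.651 -0.731  0.006] [ 0.847 -0.528  0.027]
114 3469 px 0 70 115 184 [0.701 0.55  0.006] [0.851 0.724 0.116]
809 948 px 403 445 183 220 [ 0.557 -0.385  0.006] [ 0.632 -0.294  0.163]
839 184 px 381 392 199 230 [ 0.532 -0.258  0.006] [ 0.611 -0.241  0.041]
882 457 px 324 350 212 238 [ 0.512 -0.143  0.007] [ 0.574 -0.08   0.09 ]
892 470 px 192 219 215 241 [0.519 0.18  0.006] [0.581 0.242 0.089]
935 281 px 254 276 229 251 [0.494 0.039 0.007] [0.552 0.096 0.017]
949 24929 px 255 559 231 419 [ 0.149 -0.673  0.006] [0.506 0.09  0.786]
958 3153 px 0 75 234 321 [0.349 0.555 0.006] [0.55  0.75  0.105]
1068 221 px 0 12 258 281 [0.45  0.716 0.006] [0.509 0.744 0.048]
1154 1059 px 300 388 284 316 [ 0.318 -0.233  0.007] [ 0.397 -0.014  0.034]
1155 528 px 0 29 285 308 [0.382 0.669 0.006] [0.44  0.741 0.069]
1180 51 px 184 199 294 304 [0.369 0.239 0.006] [0.396 0.277 0.013]
1199 57 px 202 218 299 306 [0.362 0.192 0.006] [0.381 0.232 0.016]
1202 53 px 181 193 300 309 [0.358 0.255 0.006] [0.38  0.285 0.013]
1216 41 px 230 240 302 308 [0.355 0.136 0.006] [0.37  0.162 0.011]
```

Run:
```python
from h import *
from scipy.optimize import least_squares
for n in ['top0','scene0']:
    W=np.load(f'pics/{n}.npy')
    for nm,c in [('a',(.543,-.112)),('b',(.55,.211))]:
        k=(np.hypot(W[...,0]-c[0],W[...,1]-c[1])<.05)&(W[...,2]>.08)
        P=W[k]; 
        # rim: top of wall
        f=least_squares(lambda p:np.hypot(P[:,0]-p[0],P[:,1]-p[1])-.030,c,loss='soft_l1',f_scale=.002)
        print(n,nm,k.sum(),f.x.round(4),np.median(P[:,2]),np.abs(f.fun).mean())
    for lo,hi in [(.212,.25),(.17,.195),(.155,.166)]:
        k=(W[...,2]>lo)&(W[...,2]<hi)&(W[...,0]>.55)&(W[...,0]<.75)&(W[...,1]>-.3)&(W[...,1]<.2)
        P=W[k]; print(n,lo,k.sum(),P.mean(0).round(4),P.min(0).round(4),P.max(0).round(4))
    # white bolt rod
    k=(W[...,2]>.146)&(W[...,2]<.156)&(W[...,0]>.55)&(W[...,0]<.72)&(W[...,1]>-.26)&(W[...,1]<.08)
    P=W[k]; print(n,'rod', k.sum()); 
    if k.sum()>20:
        a=cv2.fitLine(P[:,:2].astype(np.float32),cv2.DIST_HUBER,0,.01,.01).ravel(); print(a, P.min(0),P.max(0))
    # top rail
    k=(W[...,2]>.123)&(W[...,2]<.134)&(W[...,0]>.55)&(W[...,0]<.72)&(W[...,1]>-.26)&(W[...,1]<.18)
    P=W[k]; print(n,'rail', k.sum()); 
    if k.sum()>20:
        a=cv2.fitLine(P[:,:2].astype(np.float32),cv2.DIST_HUBER,0,.01,.01).ravel(); print(a, P.min(0),P.max(0))
I=cv2.imread('pics/top0.png')[80:250,180:450]; cv2.imwrite('pics/topz.png',cv2.resize(I,None,fx=2.9,fy=2.9,interpolation=cv2.INTER_CUBIC))
I=cv2.imread('pics/scene0.png')[120:340,90:370]; cv2.imwrite('pics/scenez.png',cv2.resize(I,None,fx=2.7,fy=2.7,interpolation=cv2.INTER_CUBIC))
```

```text
top0 a 101 [ 0.5435 -0.1116] 0.08386976474135145 0.0008434961211632811
top0 b 111 [0.5506 0.2107] 0.08381850384092711 0.0008289565646403606
top0 0.212 112 [ 0.6442 -0.1059  0.2335] [ 0.6323 -0.1187  0.2122] [ 0.6565 -0.0943  0.2399]
top0 0.17 219 [ 0.6421 -0.092   0.1852] [ 0.618  -0.1751  0.1702] [ 0.6693 -0.0017  0.1948]
top0 0.155 120 [ 0.6527 -0.1865  0.1608] [ 0.618  -0.2487  0.1551] [0.6789 0.1077 0.166 ]
top0 rod 560
[ 0.12059148 -0.99270225  0.6455758  -0.11856858] [ 0.61741136 -0.24661047  0.14605864] [0.67510999 0.02170881 0.15597601]
top0 rail 448
[ 8.9203320e-02 -9.9601346e-01  6.2908399e-01 -6.8813504e-04] [ 0.60966651 -0.24940282  0.12303645] [0.67622687 0.11527567 0.13397438]
scene0 a 118 [ 0.5465 -0.1093] 0.08386644638913761 0.0011934101676005621
scene0 b 250 [0.5535 0.2131] 0.08424373309647656 0.0009433195545533476
scene0 0.212 155 [ 0.6495 -0.1006  0.2295] [ 0.637  -0.1173  0.2122] [ 0.6606 -0.0901  0.2374]
scene0 0.17 372 [ 0.6467 -0.081   0.183 ] [ 0.6202 -0.1728  0.17  ] [0.6711 0.0026 0.1949]
scene0 0.155 221 [ 0.6533 -0.1384  0.1609] [ 0.614  -0.2986  0.155 ] [0.6818 0.0023 0.166 ]
scene0 rod 588
[ 0.12693432 -0.9919111   0.65312433 -0.12650603] [ 0.62107078 -0.24455688  0.14601971] [0.68193393 0.02659734 0.155961  ]
scene0 rail 762
[ 0.13820681 -0.9904034   0.6419962  -0.02079575] [ 0.61192584 -0.24271902  0.12300713] [0.68164966 0.12071093 0.13396732]
```

View pics/topz.png

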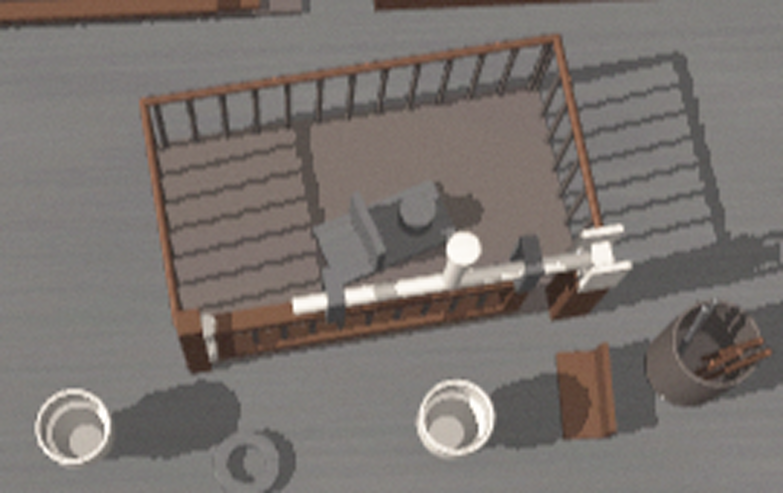

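View pics/scenez.png

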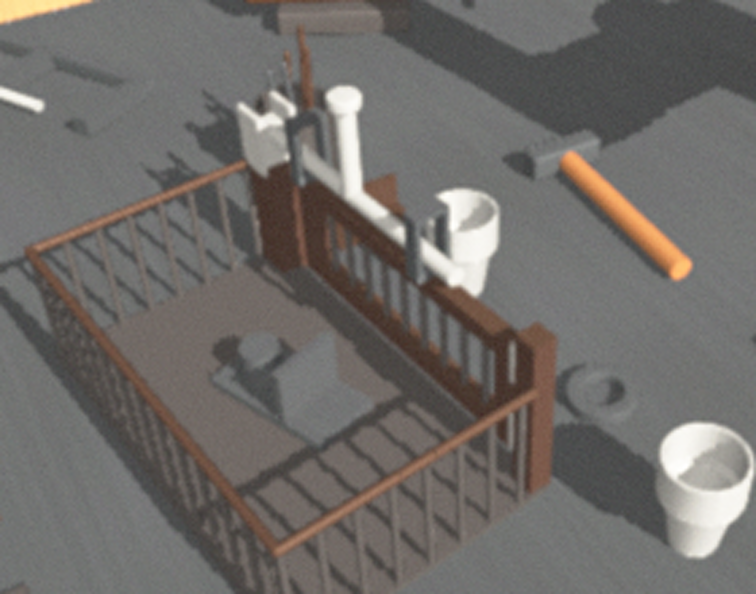

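```bash
cat >> h.py <<'E'
from scipy.spatial.transform import Rotation as Ro
def rel(target,yaw_z=None,down=True,q=None):
    """shift in cm in tool axes & rotvec to target pos with jaw axis along world dir angle yaw_z (nearest of both)"""
    s=manip.sense(); R=Ro.from_quat(s['tool_rot']); M=R.as_matrix()
    d=M.T@(np.array(target)-s['tcp_pos'])*100
    out=[d.round(2)]
    if yaw_z is not None:
        for a in (yaw_z,yaw_z+np.pi):
            z=np.array([np.cos(a),np.sin(a),0]);y=np.array([0,0,-1.]);x=np.cross(y,z)
            T=np.stack([x,y,z],1); out.append((R.inv()*Ro.from_matrix(T)).as_rotvec().round(3))
    return out
E
python3 - <<'E'
from h import *
s=manip.sense(); M=Ro.from_quat(s['tool_rot']).as_matrix(); print(M.round(3))
c=snap('wrist'); p=-c['R'].T@c['t']; print('cam in tool',M.T@(p-s['tcp_pos']), (M.T@c['R'].T).round(3))
print(rel([.545,-.1105,.2],np.pi/2))
E
```

```text
[[-0.955 -0.     0.297]
 [-0.297  0.002 -0.955]
 [-0.    -1.    -0.002]]
cam in tool [-0.06966891 -0.12604342  0.00035402] [[ 0.     0.962  0.273]
 [ 0.    -0.273  0.962]
 [ 1.    -0.    -0.   ]]
[array([-48.74,   4.83, -35.7 ]), array([-0.00e+00, -2.84e+00, -2.00e-03]), array([ 0.001,  0.302, -0.   ])]
```

```bash
python3 -m handwheel '[-48.7,-1.2,-35.7,0,-1.87,0,8.5, -48.7,-1.2,-35.7,0,-1.87,0,8.5, -48.7,-1.2,-35.7,0,-1.87,0,8.5, -48.7,-1.2,-35.7,0,-1.87,0,8.5, -48.7,-1.2,-35.7,0,-1.87,0,8.5, -48.7,-1.2,-35.7,0,-1.87,0,8.5, -48.7,-1.2,-35.7,0,-1.87,0,8.5, -48.7,-1.2,-35.7,0,-1.87,0,8.5, -48.7,-1.2,-35.7,0,-1.87,0,8.5, -48.7,-1.2,-35.7,0,-1.87,0,8.5]' 40; python3 -c "
from h import *
print(rel([.545,-.1105,.26],.6),manip.sense()['q'])"
```

```text
t: 1.03
tcp_pos: [0.4342, -0.2599, 0.2567]
tool_rot: [0.497, -0.503, 0.503, -0.497]
force: [0.0, -0.6, -0.1]
finger_gap: 0.996
[array([-15.08,  -0.33,  10.89]), array([-0.   , -0.613,  0.   ]), array([-0.   ,  2.528, -0.   ])] [-7.60503992e-01  3.56936577e-01  1.71678994e+00  3.39639199e-05
  1.06780264e+00 -7.47417853e-01]
```

```bash
python3 -m handwheel '[-15,-0.3,10.8,0,-0.61,0,8.5,-15,-0.3,10.8,0,-0.61,0,8.5,-15,-0.3,10.8,0,-0.61,0,8.5,-15,-0.3,10.8,0,-0.61,0,8.5,-15,-0.3,10.8,0,-0.61,0,8.5,-15,-0.3,10.8,0,-0.61,0,8.5,-15,-0.3,10.8,0,-0.61,0,8.5,-15,-0.3,10.8,0,-0.61,0,8.5]'
cat > rim.py <<'E'
from h import *
import sys
from scipy.optimize import least_squares
c=snap('wrist'); save(c,sys.argv[1]); W=cloud(c)
x,y,z0,z1=map(float,sys.argv[2:6])
k=(np.hypot(W[...,0]-x,W[...,1]-y)<.05)&(W[...,2]>z0)&(W[...,2]<z1)
P=W[k]; f=least_squares(lambda p:np.hypot(P[:,0]-p[0],P[:,1]-p[1])-.030,[x,y],loss='soft_l1',f_scale=.002)
print('rim',k.sum(),f.x.round(4),np.percentile(P[:,2],[5,50,95]).round(4),np.abs(f.fun).mean())
k=(W[...,2]>.226)&(W[...,2]<.25)&(np.hypot(W[...,0]-.646,W[...,1]+.104)<.04)
if k.sum(): print('head',k.sum(),W[k].mean(0),W[k].min(0),W[k].max(0))
s=manip.sense(); print(s['tcp_pos'],s['q'].round(3))
E
python3 rim.py w1.png .545 -.1105 .08 .09; python3 -c "
from h import *
print(rel([.545,-.1105,.26],.6))"
```

```text
t: 1.7
tcp_pos: [0.5436, -0.1142, 0.2593]
tool_rot: [0.624, -0.334, 0.333, -0.623]
force: [0.1, -0.3, -0.8]
finger_gap: 1.0
rim 736 [ 0.5464 -0.1101] [0.0815 0.0853 0.0864] 0.0008652452853479052
[ 0.54341806 -0.11465882  0.25940299] [-4.090e-01  4.210e-01  1.596e+00 -1.000e-03  1.126e+00 -9.970e-01]
[array([-0.26, -0.06,  0.36]), array([ 0.001, -0.011, -0.   ]), array([1.00e-03, 3.13e+00, 1.00e-03])]
```

View pics/w1.png

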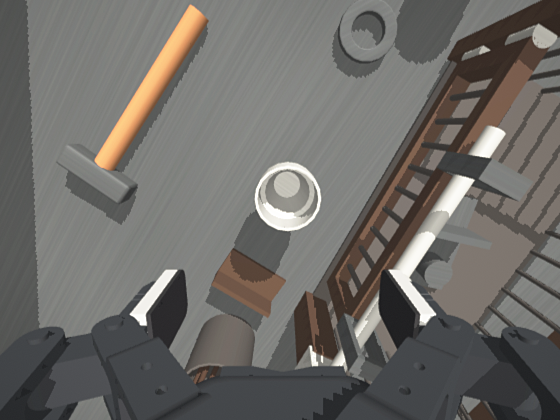

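```bash
python3 -c "
from h import *
print(rel([.546,-.110,.072],.6))"
```

```text
[array([-0.24, 18.74,  0.49]), array([ 0.001, -0.011, -0.   ]), array([1.00e-03, 3.13e+00, 1.00e-03])]
```

```bash
python3 -m handwheel '[-0.24,4,0.49,0,0,0,8.5,-0.24,7,0.49,0,0,0,8.5,-0.24,9,0.49,0,0,0,8.5,-0.24,10,0.49,0,0,0,8.5,-0.24,10,0.49,0,0,0,8.5]';  python3 -c "
from h import *
print(rel([.546,-.110,.072],.6))"
```

```text
t: 2.17
tcp_pos: [0.5449, -0.1098, 0.1574]
tool_rot: [0.624, -0.335, 0.332, -0.623]
force: [0.0, 0.2, -0.1]
finger_gap: 1.0
[array([0.11, 8.54, 0.1 ]), array([ 0.003, -0.012, -0.004]), array([0.007, 3.13 , 0.005])]
```

```bash
python3 -m handwheel '[0.1,3,0.1,0,0,0,8.5,0.1,5.5,0.1,0,0,0,8.5,0.1,7.3,0.1,0,0,0,8.5,0.1,8.3,0.1,0,0,0,8.5,0.1,8.5,0.1,0,0,0,8.5,0.1,8.5,0.1,0,0,0,8.5,0.1,8.5,0.1,0,0,0,6.9,0.1,8.5,0.1,0,0,0,6.5]' 30;  python3 rim.py w2.png .546 -.110 .08 .09
```

```text
t: 2.83
tcp_pos: [0.5493, -0.1099, 0.0761]
tool_rot: [-0.624, 0.332, -0.334, 0.624]
force: [-0.0, -0.2, -0.5]
finger_gap: 0.77
rim 6041 [ 0.5473 -0.1087] [0.0808 0.0852 0.0879] 0.002095271332963091
[ 0.54913808 -0.10973954  0.07599794] [-0.397  0.695  1.729 -0.     0.715 -0.988]
```

View pics/w2.png

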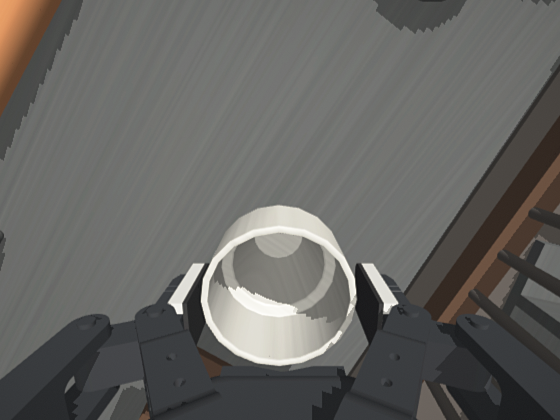

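```bash
python3 -m handwheel '[-0.15,0.3,-0.1,0,0,0,6.8,-0.15,0.3,-0.1,0,0,0,6.4,-0.15,0.3,-0.1,0,0,0,5.8,-0.15,0.3,-0.1,0,0,0,5.5,-0.15,0.3,-0.1,0,0,0,5.5,-0.15,0.3,-0.1,0,0,0,5.5]' 40;  python3 rim.py w3.png .546 -.110 .08 .09
```

```text
t: 3.38
tcp_pos: [0.5463, -0.1086, 0.0721]
tool_rot: [0.624, -0.333, 0.332, -0.624]
force: [-1.9, 0.5, 5.5]
finger_gap: 0.711
rim 5644 [ 0.5469 -0.1089] [0.0806 0.085  0.0882] 0.0018212794695499114
[ 0.54632844 -0.10855716  0.07204842] [-0.397  0.7    1.736 -0.     0.706 -0.988]
```

```bash
python3 -m handwheel '[0,-1,0,0,0,0,5.5,0,-3,0,0,0,0,5.5,0,-6,0,0,0,0,5.5,0,-9,0,0,0,0,5.5,0,-12,0,0,0,0,5.5,0,-15,0,0,0,0,5.5,0,-16.5,0,0,0,0,5.5,0,-17,0,0,0,0,5.5,0,-17,0,0,0,0,5.5]' ;  python3 rim.py w4.png .546 -.110 .23 .27;  python3 -c "
from h import *
print(rel([.552,.212,.242],.6))"
```

```text
t: 4.18
tcp_pos: [0.5473, -0.1087, 0.2431]
tool_rot: [-0.624, 0.332, -0.334, 0.624]
force: [-0.4, 0.4, -1.4]
finger_gap: 0.711
rim 14337 [ 0.5475 -0.1087] [0.2328 0.2509 0.2666] 0.0017232191699436319
head 146 [ 0.64406666 -0.11477985  0.23514827] [ 0.63829697 -0.11752288  0.22930189] [ 0.65302673 -0.11097122  0.23694567]
[ 0.54639757 -0.10838812  0.24150616] [-0.397  0.444  1.612  0.     1.085 -0.988]
[array([-26.29,  -0.04,  18.32]), array([-0.   , -0.009, -0.   ]), array([ 0.   ,  3.133, -0.   ])]
```

View pics/w4.png

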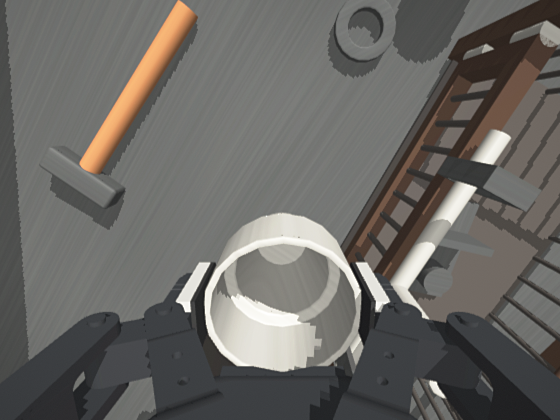

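```bash
python3 -m handwheel '[-2,0,1.4,0,0,0,5.5,-5,0,3.5,0,0,0,5.5,-8.3,0,5.8,0,0,0,5.5,-11.6,0,8.1,0,0,0,5.5,-14.5,0,10.1,0,0,0,5.5,-16.5,0,11.5,0,0,0,5.5,-17,0,11.9,0,0,0,5.5,-17,0,11.9,0,0,0,5.5,-17,0,11.9,0,0,0,5.5]' ;  python3 rim.py w5.png .552 .212 .075 .095;  python3 -c "
from h import *
print(rel([.552,.212,.242],.6))"
```

```text
t: 4.98
tcp_pos: [0.55, 0.0986, 0.2401]
tool_rot: [0.625, -0.333, 0.332, -0.623]
force: [0.5, -0.3, -2.8]
finger_gap: 0.71
rim 1342 [0.5531 0.2117] [0.0765 0.0849 0.0865] 0.0008651754916539553
[0.55030104 0.09791997 0.24038806] [-2.300e-02  4.490e-01  1.607e+00 -1.000e-03  1.087e+00 -6.140e-01]
[array([-9.38, -0.17,  6.49]), array([ 0.002, -0.009, -0.001]), array([1.000e-03, 3.132e+00, 4.000e-03])]
```

View pics/w5.png

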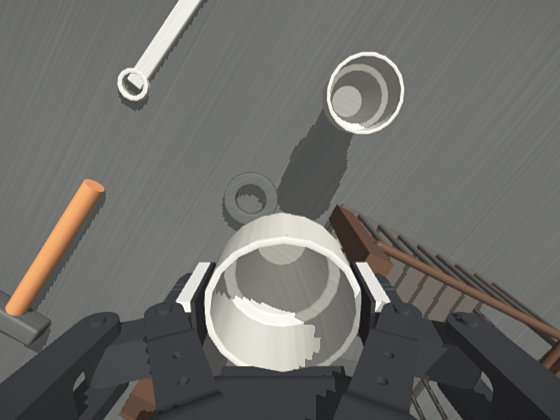

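```bash
python3 -m handwheel '[-2,0,1.4,0,0,0,5.5,-5,0,3.5,0,0,0,5.5,-7.7,-0.1,5.3,0,0,0,5.5,-9,-0.1,6.3,0,0,0,5.5,-9.4,-0.1,6.5,0,0,0,5.5,-9.4,-0.1,6.5,0,0,0,5.5,-9.4,-0.1,6.5,0,0,0,5.5,-9.4,-0.1,6.5,0,0,0,5.5]' ;  python3 -c "
from h import *
print(rel([.5523,.212,.242],.6))
s=snap('wrist');save(s,'w6.png')
for n in ['top','scene']:
  s=snap(n);save(s,n+'6.png')
print(rel([.5523,.212,.242],.6))
"
```

```text
t: 5.7
tcp_pos: [0.5525, 0.2112, 0.2423]
tool_rot: [0.624, -0.333, 0.333, -0.623]
force: [0.1, -0.4, -1.9]
finger_gap: 0.712
[array([-0.07,  0.03,  0.03]), array([ 0.001, -0.011,  0.   ]), array([-0.00e+00,  3.13e+00,  2.00e-03])]
[array([-0.03,  0.06, -0.01]), array([ 0.   , -0.011,  0.   ]), array([-0.000e+00,  3.131e+00,  1.000e-03])]
```

View pics/scene6.png

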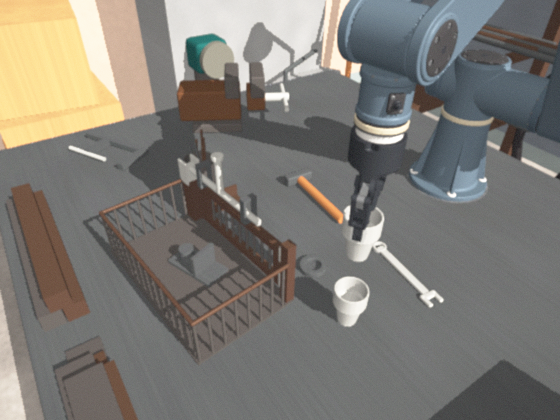

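```bash
python3 -m handwheel '[0,1.5,0,0,0,0,5.5,0,4,0,0,0,0,5.5,0,6.5,0,0,0,0,5.5,0,8.5,0,0,0,0,5.5,0,10,0,0,0,0,5.5,0,11,0,0,0,0,5.5,0,11.7,0,0,0,0,5.5,0,11.7,0,0,0,0,5.5]'; python3 -c "
from h import *
s=snap('scene');save(s,'scene7.png')
print(rel([.5523,.212,.107],.6),manip.sense()['force'])"
```

```text
t: 6.52
tcp_pos: [0.5519, 0.2126, 0.1244]
tool_rot: [0.624, -0.334, 0.332, -0.623]
force: [-0.6, -0.1, -1.2]
finger_gap: 0.709
[array([ 0.06,  1.84, -0.06]), array([ 0.   , -0.009, -0.   ]), array([0.000e+00, 3.132e+00, 1.000e-03])] [ 0.24558705  0.78056708 -1.12370171]
```

View pics/scene7.png

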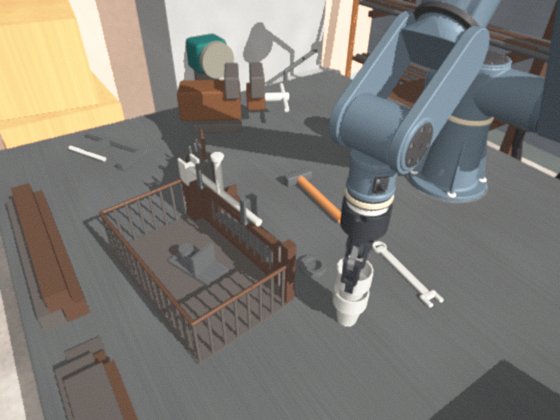

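Entering cleanly, with no contact force. Lower slowly to seat.

```bash
python3 -m handwheel '[0.05,0.4,-0.05,0,0,0,5.5,0.05,0.8,-0.05,0,0,0,5.5,0.05,1.2,-0.05,0,0,0,5.5,0.05,1.5,-0.05,0,0,0,5.5,0.05,1.7,-0.05,0,0,0,5.5,0.05,1.8,-0.05,0,0,0,5.5,0.05,1.8,-0.05,0,0,0,5.5]'; python3 -c "
from h import *
print(rel([.5523,.212,.107],.6),manip.sense()['force'])"
```

```text
t: 7.15
tcp_pos: [0.5522, 0.2125, 0.1074]
tool_rot: [-0.624, 0.333, -0.333, 0.624]
force: [0.9, 1.0, -2.0]
finger_gap: 0.709
[array([ 0.05,  0.04, -0.02]), array([ 0.   , -0.009, -0.   ]), array([0.   , 3.133, 0.   ])] [ 0.93619471  1.04888536 -1.98741542]
```

```bash
python3 -m handwheel '[0,0.1,0,0,0,0,5.5,0,0.15,0,0,0,0,5.5,0,0.15,0,0,0,0,5.5]'
```

```text
t: 7.4
tcp_pos: [0.5527, 0.2125, 0.1066]
tool_rot: [-0.624, 0.332, -0.333, 0.624]
force: [-0.0, -0.9, -0.2]
finger_gap: 0.71
```

```bash
python3 -m handwheel '[0,0.1,0,0,0,0,5.5,0,0.15,0,0,0,0,5.5,0,0.15,0,0,0,0,5.5]'
```

```text
t: 7.65
tcp_pos: [0.5531, 0.2125, 0.1063]
tool_rot: [-0.623, 0.332, -0.333, 0.624]
force: [-2.3, 0.1, 8.4]
finger_gap: 0.708
```

```bash
python3 -m handwheel '[0,0,0,0,0,0,6.4,0,0,0,0,0,0,7.5,0,0,0,0,0,0,8.5,0,0,0,0,0,0,8.5,0,-1,0,0,0,0,8.5,0,-3,0,0,0,0,8.5,0,-6,0,0,0,0,8.5,0,-9,0,0,0,0,8.5,0,-12,0,0,0,0,8.5,0,-15,0,0,0,0,8.5]'; python3 rim.py w8.png .5525 .212 .105 .13;python3 -c "
from h import *
s=snap('scene');save(s,'scene8.png')
I=s['frame'][200:380,250:450,::-1];cv2.imwrite('pics/s8z.png',cv2.resize(I,None,fx=3,fy=3))"
```

```text
t: 8.48
tcp_pos: [0.5519, 0.2124, 0.2565]
tool_rot: [-0.624, 0.333, -0.333, 0.624]
force: [0.3, -0.1, -0.3]
finger_gap: 0.995
rim 1316 [0.5531 0.2123] [0.1068 0.1191 0.1209] 0.0008399763333616195
[0.55548551 0.21321853 0.26320156] [ 0.179  0.466  1.502 -0.     1.161 -0.413]
```

View pics/s8z.png

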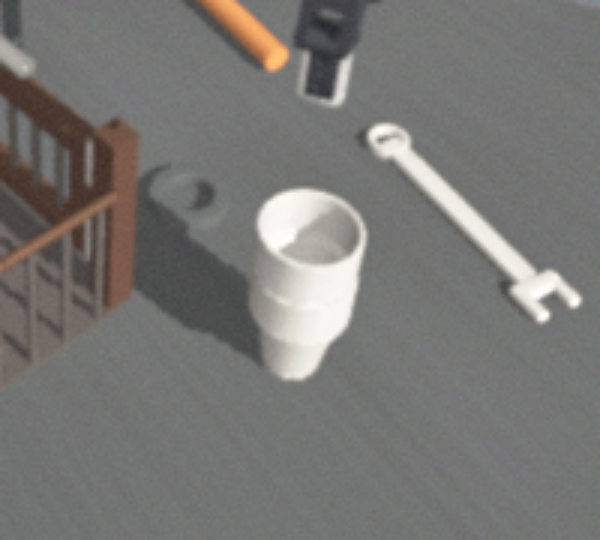

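View pics/w8.png

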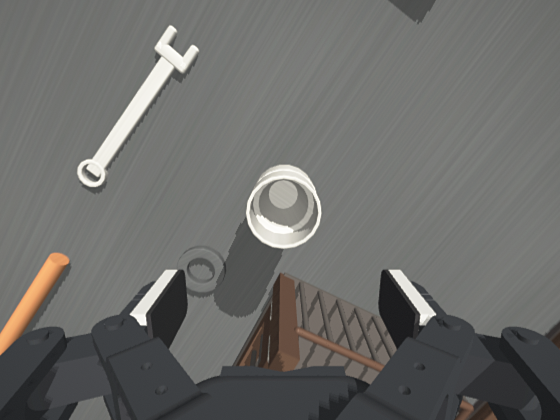

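```bash
python3 -c "
from h import *
print(rel([.646,-.104,.32],.125))"
```

```text
[array([ 31.4 ,  -5.86, -10.09]), array([-0.012,  0.466,  0.002]), array([ 0.003, -2.675,  0.017])]
```

```bash
python3 -m handwheel '[3,-3,-1,0,0.1,0,8.5,6.5,-5.5,-2,0,0.2,0,8.5,10,-5.5,-3.3,0,0.3,0,8.5,14,-5.5,-4.5,0,0.4,0,8.5,18,-5.5,-5.8,0,0.47,0,8.5,22,-5.5,-7,0,0.47,0,8.5,26,-5.5,-8.3,0,0.47,0,8.5,29,-5.5,-9.4,0,0.47,0,8.5,31,-5.5,-10,0,0.47,0,8.5,31.4,-5.5,-10.1,0,0.47,0,8.5]'; python3 -m handwheel '[0,0,0,0,0,0,8.5,0,0,0,0,0,0,8.5]'
cat > bolt.py <<'E'
from h import *
import sys
from scipy.optimize import least_squares
for n in ['wrist','top','scene']:
    c=snap(n); save(c,n[0]+sys.argv[1]); W=cloud(c)
    for nm,lo,hi in [('head',.2305,.245),('post',.165,.22)]:
        k=(W[...,2]>lo)&(W[...,2]<hi)&(np.hypot(W[...,0]-.646,W[...,1]+.104)<.022)
        if k.sum()>5:
            P=W[k]; print(n,nm,k.sum(),((P.min(0)+P.max(0))/2).round(4),P.mean(0).round(4),np.ptp(P,0).round(4))
print(manip.sense()['tcp_pos'],manip.sense()['q'].round(3)); print(rel([.646,-.104,.209],.125))
E
python3 bolt.py 9.png
```

```text
t: 9.42
tcp_pos: [0.6438, -0.1091, 0.3088]
tool_rot: [0.529, -0.47, 0.47, -0.528]
force: [0.3, -0.1, 0.3]
finger_gap: 0.997
t: 9.58
tcp_pos: [0.6426, -0.1037, 0.3091]
tool_rot: [0.529, -0.47, 0.468, -0.529]
force: [-0.9, 0.7, -0.2]
finger_gap: 0.999
wrist head 1176 [ 0.6483 -0.1047  0.2341] [ 0.6481 -0.104   0.2352] [0.0257 0.0253 0.0071]
wrist post 253 [ 0.648  -0.1012  0.188 ] [ 0.647  -0.0987  0.1885] [0.0153 0.0087 0.0447]
scene head 94 [ 0.6479 -0.1042  0.2343] [ 0.6488 -0.1019  0.2348] [0.0249 0.0257 0.0068]
scene post 184 [ 0.6483 -0.1025  0.1926] [ 0.65   -0.0997  0.1931] [0.0163 0.0134 0.0546]
[ 0.64283587 -0.10268393  0.3096535 ] [-0.33   0.507  1.29   0.     1.346 -0.453]
[array([ 0.18, 10.07,  0.3 ]), array([ 0.001, -0.002, -0.001]), array([1.00e-03, 3.14e+00, 1.00e-03])]
```

View pics/w9.png

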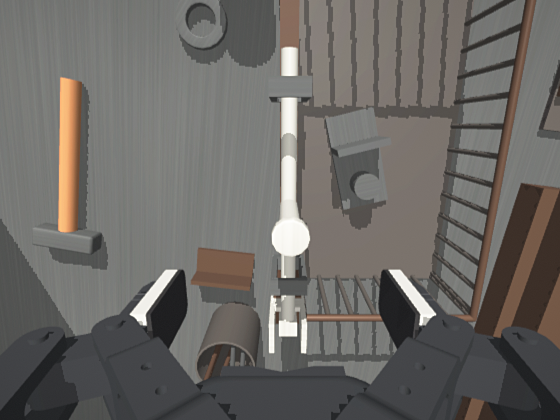

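```bash
python3 -c "
from h import *
print(rel([.6482,-.1045,.200],.125))"; python3 -m handwheel '[0.25,1.5,0.5,0,0,0,8.5,0.25,4,0.5,0,0,0,8.5,0.25,6.5,0.5,0,0,0,8.5,0.25,8.5,0.5,0,0,0,8.5,0.25,10,0.5,0,0,0,8.5,0.25,10.8,0.5,0,0,0,8.5,0.25,11,0.5,0,0,0,8.5,0.25,11,0.5,0,0,0,8.5]'; python3 bolt.py 10.png; python3 -c "
from h import *
print(rel([.6482,-.1045,.200],.125))"
```

```text
[array([ 0.25, 10.96,  0.52]), array([ 0.001, -0.002, -0.001]), array([1.00e-03, 3.14e+00, 1.00e-03])]
t: 10.4
tcp_pos: [0.6486, -0.1056, 0.1996]
tool_rot: [0.53, -0.469, 0.468, -0.53]
force: [0.9, -0.0, 0.1]
finger_gap: 0.996
wrist head 4346 [ 0.6483 -0.1036  0.2339] [ 0.6479 -0.1026  0.2351] [0.0259 0.0241 0.0067]
wrist post 1685 [ 0.6481 -0.1007  0.1919] [ 0.6475 -0.0986  0.1955] [0.0157 0.0084 0.0537]
scene head 93 [ 0.6479 -0.1044  0.2341] [ 0.6487 -0.1021  0.2348] [0.0249 0.0272 0.0068]
scene post 181 [ 0.648  -0.1016  0.1926] [ 0.6499 -0.0997  0.193 ] [0.0161 0.0125 0.0548]
[ 0.64946904 -0.10646179  0.20110659] [-0.332  0.623  1.391  0.     1.125 -0.453]
[array([-0.29, -0.79, -0.31]), array([-0.003, -0.004,  0.001]), array([-2.000e-03,  3.138e+00, -4.000e-03])]
[array([-0.21,  0.11, -0.1 ]), array([-0.003, -0.004,  0.001]), array([-2.000e-03,  3.138e+00, -4.000e-03])]
```

View pics/w10.png

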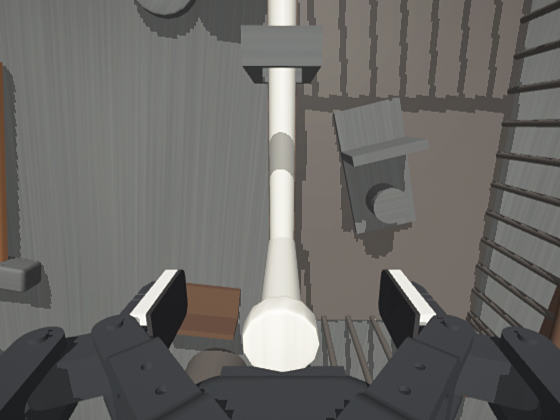

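```bash
python3 -m handwheel '[-0.15,0.1,0,0,0,0,6,-0.15,0.1,0,0,0,0,4,-0.15,0.1,0,0,0,0,2.5,-0.15,0.1,0,0,0,0,1,-0.15,0.1,0,0,0,0,0.8,-0.15,0.1,0,0,0,0,0.8,-0.15,0.1,0,0,0,0,0.8,-0.15,0.1,0,0,0,0,0.8,-0.15,0.1,0,0,0,0,0.8]' 60; python3 bolt.py 11.png
```

```text
t: 11.3
tcp_pos: [0.6481, -0.1051, 0.1989]
tool_rot: [0.53, -0.469, 0.469, -0.529]
force: [-2.6, -1.0, 3.0]
finger_gap: 0.232
wrist head 5095 [ 0.6448 -0.1022  0.2377] [ 0.6469 -0.1005  0.2353] [0.0389 0.0252 0.0145]
wrist post 3992 [ 0.6456 -0.1048  0.1925] [ 0.6462 -0.0979  0.2007] [0.0424 0.0256 0.055 ]
scene head 127 [ 0.6468 -0.1046  0.2378] [ 0.6438 -0.1006  0.2361] [0.0422 0.0286 0.0144]
scene post 325 [ 0.6456 -0.099   0.1927] [ 0.6467 -0.0978  0.1972] [0.0427 0.0156 0.0542]
[ 0.64813847 -0.10511331  0.19885489] [-0.33   0.625  1.395 -0.     1.123 -0.451]
[array([-0.14, -1.01, -0.2 ]), array([ 0.001, -0.004,  0.   ]), array([-0.000e+00,  3.138e+00,  1.000e-03])]
```

View pics/w11.png

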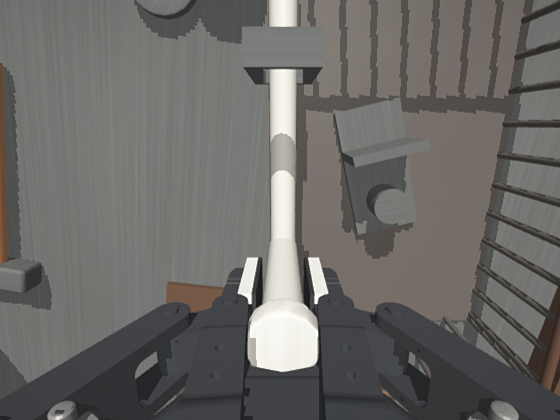

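```bash
python3 -m handwheel '[0,-0.3,0,0,0,0,0.8,0,-0.7,0,0,0,0,0.8,0,-1.1,0,0,0,0,0.8,0,-1.5,0,0,0,0,0.8,0,-1.8,0,0,0,0,0.8,0,-1.8,0,0,0,0,0.8,0,-1.8,0,0,0,0,0.8]'; python3 bolt.py 12.png
```

```text
t: 12.03
tcp_pos: [0.6481, -0.1049, 0.2167]
tool_rot: [0.529, -0.469, 0.469, -0.529]
force: [-2.5, -1.4, -2.7]
finger_gap: 0.226
wrist head 1251 [ 0.645  -0.0972  0.2378] [ 0.6461 -0.096   0.237 ] [0.0406 0.0142 0.0145]
wrist post 2847 [ 0.6455 -0.0996  0.1926] [ 0.6465 -0.0966  0.1962] [0.0419 0.0352 0.0549]
scene head 100 [ 0.6455 -0.0987  0.2377] [ 0.6456 -0.097   0.2368] [0.0415 0.016  0.0145]
scene post 290 [ 0.6456 -0.1039  0.1925] [ 0.6486 -0.0989  0.194 ] [0.0421 0.0418 0.0549]
[ 0.64805567 -0.10494341  0.21641403] [-0.33   0.605  1.379 -0.     1.158 -0.451]
[array([-0.12,  0.74, -0.19]), array([ 0.001, -0.004, -0.   ]), array([0.000e+00, 3.138e+00, 1.000e-03])]
```

```bash
python3 -m handwheel '[-0.4,0,0,0,0,0,0.8,-0.9,0,0,0,0,0,0.8,-1.4,0,0,0,0,0,0.8,-2,0,0,0,0,0,0.8,-2.6,0,0,0,0,0,0.8,-3.2,0,0,0,0,0,0.8,-3.8,0,0,0,0,0,0.8,-4.2,0,0,0,0,0,0.8,-4.2,0,0,0,0,0,0.8,-4.2,0,0,0,0,0,0.8]'; python3 -c "
from h import *
for n in ['scene','top','wrist']:
  s=snap(n);save(s,n+'13.png');W=cloud(s)
  k=(W[...,2]>.24)&(W[...,2]<.262)&(np.hypot(W[...,0]-.643,W[...,1]+.062)<.03)&(s['frame'].min(-1)>150)
  if k.sum()>5: print(n,k.sum(),np.percentile(W[k],[2,50,98],axis=0).round(4))
  if n=='scene': cv2.imwrite('pics/s13z.png',cv2.resize(s['frame'][120:300,130:330,::-1],None,fx=3.3,fy=3.3))
"
```

```text
t: 13.02
tcp_pos: [0.6429, -0.0621, 0.2165]
tool_rot: [-0.529, 0.469, -0.468, 0.53]
force: [-5.3, 1.1, -3.6]
finger_gap: 0.229
scene 73 [[ 0.6331 -0.0674  0.2434]
 [ 0.6416 -0.0527  0.2524]
 [ 0.6517 -0.048   0.2549]]
wrist 4362 [[ 0.6327 -0.0706  0.2455]
 [ 0.643  -0.0586  0.2527]
 [ 0.6538 -0.0499  0.2539]]
```

View pics/s13z.png

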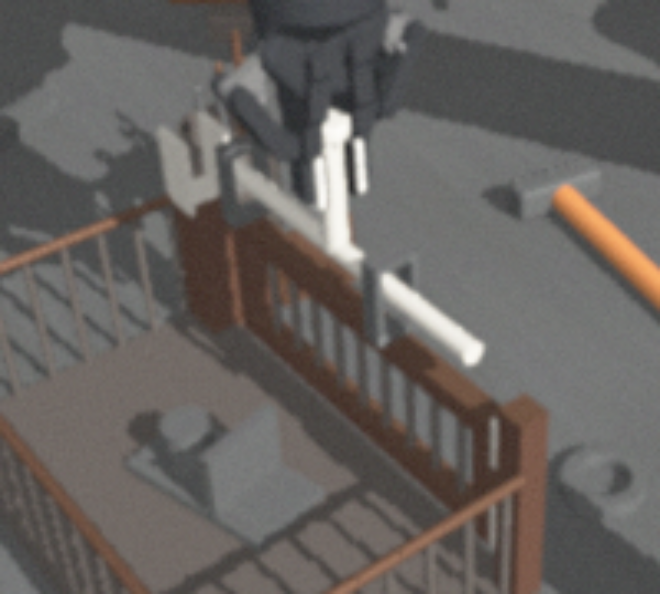

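View pics/wrist13.png

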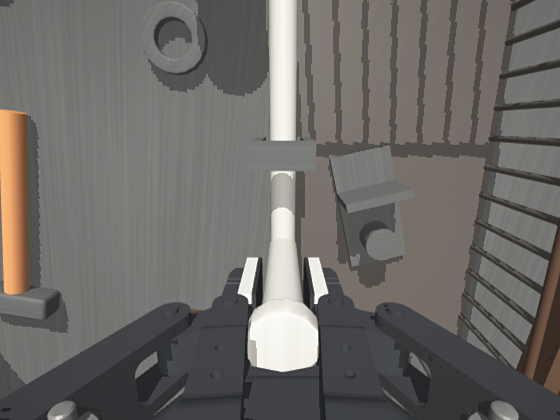

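```bash
python3 -m handwheel '[0,0,-0.2,0,0.01,0,0.8,0,0,-0.5,0,0.03,0,0.8,-0.02,0,-0.8,0,0.05,0,0.8,-0.05,0,-1.3,0,0.08,0,0.8,-0.14,0,-2.1,0,0.13,0,0.8,-0.14,0,-2.1,0,0.13,0,0.8]' 80; python3 -c "
from h import *
s=snap('scene');save(s,'scene14.png')
cv2.imwrite('pics/s14z.png',cv2.resize(s['frame'][120:300,130:330,::-1],None,fx=3.3,fy=3.3))
print(manip.sense()['force'],manip.sense()['tcp_pos'],manip.sense()['ft_torque'])
"
```

```text
t: 13.67
tcp_pos: [0.6221, -0.065, 0.2172]
tool_rot: [0.497, -0.502, 0.503, -0.497]
force: [2.5, 0.9, -3.1]
finger_gap: 0.22
[ 2.48298463  0.36455355 -3.37433046] [ 0.6229308  -0.06497963  0.21722953] [ 0.01765048 -0.20929231  0.12220087]
```

View pics/s14z.png

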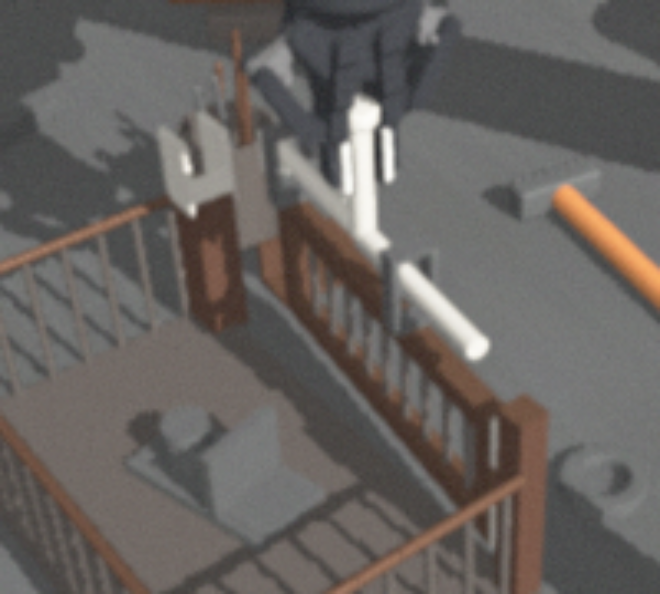

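```bash
python3 -m handwheel '[-0.02,0,-0.8,0,0.05,0,0.8,-0.08,0,-1.6,0,0.1,0,0.8,-0.18,0,-2.4,0,0.15,0,0.8,-0.32,0,-3.2,0,0.2,0,0.8,-0.5,0,-4,0,0.25,0,0.8,-0.68,0,-4.6,0,0.29,0,0.8,-0.82,0,-5.1,0,0.32,0,0.8,-0.84,0,-5.2,0,0.325,0,0.8,-0.84,0,-5.2,0,0.325,0,0.8]'
cat > gate.py <<'E'
from h import *
import sys
H=np.array([.6226,.0987])
s=manip.sense(); d=s['tcp_pos'][:2]-H; print('tcp angle',-1.446-np.arctan2(d[1],d[0]),np.hypot(*d),s['tcp_pos'],s['force'],s['finger_gap'])
for n in ['scene','top','wrist']:
  s=snap(n);save(s,n+sys.argv[1]+'.png');W=cloud(s)
  # rod points: white, z near rod top
  k=(W[...,2]>.155)&(W[...,2]<.176)&(s['frame'].min(-1)>130)&(np.hypot(W[...,0]-H[0],W[...,1]-H[1])<.32)&(W[...,0]<.64)&(W[...,0]>.5)&(W[...,1]<.1)&(W[...,1]>-.2)
  if k.sum()>30:
    P=W[k]; l=cv2.fitLine(P[:,:2].astype(np.float32),cv2.DIST_HUBER,0,.01,.01).ravel()
    v=l[:2]*np.sign(-l[1]); print(n,k.sum(),'rod angle',-1.446-np.arctan2(v[1],v[0]), 'offset hinge',np.cross(v,l[2:]-H),P.min(0),P.max(0))
E
python3 gate.py 15 2>/dev/null
```

```text
t: 14.47
tcp_pos: [0.5718, -0.0564, 0.2173]
tool_rot: [0.409, -0.575, 0.577, -0.411]
force: [3.1, -2.3, -2.7]
finger_gap: 0.218
tcp angle 0.44130147033540434 0.16325920098785146 [ 0.57178603 -0.05644995  0.2173282 ] [ 3.05083264 -2.32540598 -2.69540368] 0.21837912069107757
scene 316 rod angle 0.435614 offset hinge 0.0015633419749893698 [ 0.54018425 -0.1675237   0.15671519] [0.61914218 0.06902275 0.17584865]
top 220 rod angle 0.45292974 offset hinge -0.00047523489380405654 [ 0.51962874 -0.18411241  0.15682692] [0.61639019 0.06653473 0.17429025]
wrist 5415 rod angle 0.45179176 offset hinge 0.002046111859407132 [ 0.56551163 -0.05388348  0.16241479] [0.6183259  0.0651819  0.17582622]
```

```bash
python3 -c "
import cv2
a=cv2.imread('pics/scene15.png')[120:300,130:330];cv2.imwrite('pics/s15z.png',cv2.resize(a,None,fx=3.3,fy=3.3))"
```

```text
(no output)
```

View pics/s15z.png

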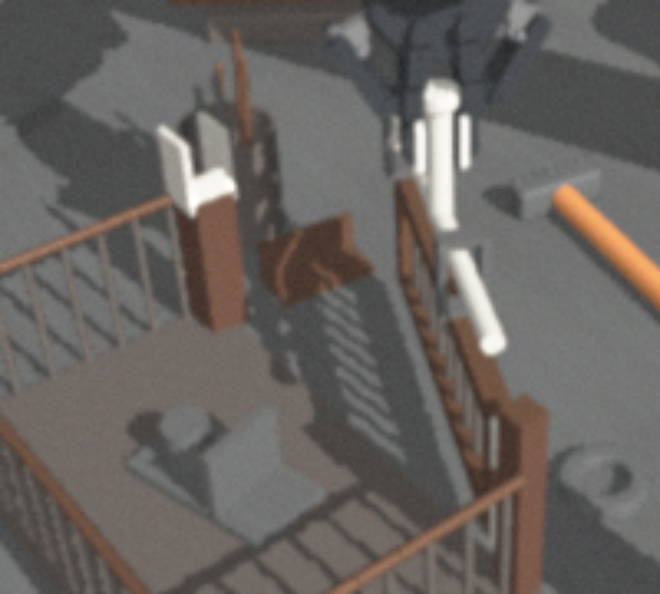

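View pics/top15.png

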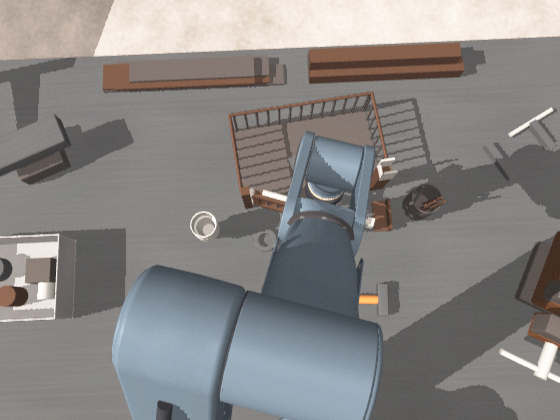

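View pics/wrist15.png

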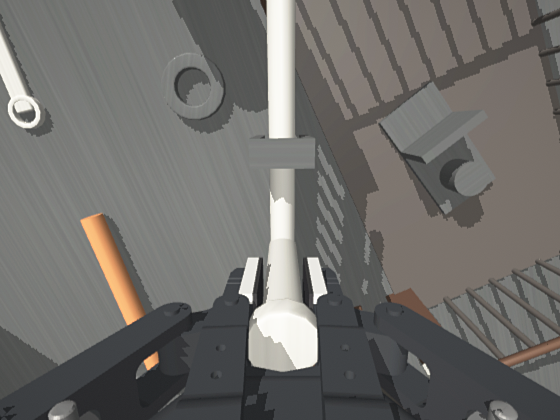

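```bash
python3 -m handwheel '[0,0,0,0,0,0,0.8,0,0,0,0,0,0,0.8,0,0,0,0,0,0,0.8,0,0,0,0,0,0,0.8,0,0,0,0,0,0,0.8,0,0,0,0,0,0,0.8]'; python3 gate.py 16 2>/dev/null
python3 - <<'E'
from h import *
s=snap('scene'); W=cloud(s)
k=(np.hypot(W[...,0]-.553,W[...,1]-.2125)<.045)&(W[...,2]>.11); print(k.sum(),np.percentile(W[k],[2,50,98],axis=0).round(4))
E
```

```text
t: 15.12
tcp_pos: [0.5706, -0.0557, 0.2166]
tool_rot: [0.41, -0.576, 0.576, -0.41]
force: [3.9, -3.0, -3.5]
finger_gap: 0.22
tcp angle 0.4496654643845712 0.16287214255583563 [ 0.57061369 -0.05565271  0.21664407] [ 3.91361959 -2.97941001 -3.45785314] 0.22042013994606088
scene 303 rod angle 0.42810452 offset hinge 0.0007128396731577481 [ 0.55073936 -0.14982457  0.15508638] [0.61970488 0.07009653 0.17465719]
top 219 rod angle 0.46106339 offset hinge -0.00031099284235295427 [ 0.51671643 -0.18392042  0.15577589] [0.61667604 0.06643554 0.17548659]
wrist 5475 rod angle 0.4598415 offset hinge 0.002062253705721974 [ 0.56443732 -0.05313324  0.16228312] [0.61852228 0.06567835 0.17596688]
388 [[0.524  0.182  0.1104]
 [0.5541 0.2138 0.1173]
 [0.5839 0.2425 0.1213]]
```

Steady at about 0.45 rad, with the pots nested (rim at 120 mm). Handing in.

```bash
python3 -c "
from h import *
manip.sign_off()"
```

```text
the job is handed in; nothing more can be done
```

I nested pot_a in pot_b, then lifted and drew the bolt over its keeper and swung the gate open. I handed the job in at about 15 s, still gripping the handle with 80 N set.

- **Pots:** the last picture puts pot_a's rim at about 120 mm, which is the height expected when it is nested right down. It stands upright.
- **Bolt:** I lifted it about 17.5 mm and drew it about 43 mm. The pictures showed the nose clear of the lip and cheeks.
- **Gate:** the position of the tool gives 0.45 rad, about 12 cm open. It held steady for the 0.6 s I waited, with wrist force readings no higher than about 6 N.

**Disagreements:** the three cameras' gate angles ranged from 0.43 (scene) to 0.46 rad (top and wrist), so the opening is about 11.5 to 12.2 cm. The jaw opening on the handle read 19 mm against its 16 mm, which I put down to a non-linear scale.

I did not measure the other things on the bench again. In the last pictures I looked at, those in view seemed unmoved.

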